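# Lay the cauls and offer up the bar clamp

### The arm

A 6-joint arm with a two-finger parallel gripper is mounted at the origin on the work surface. World frame = base frame: x ahead of the robot, y to its left, z up, the work surface at z = 0. Lengths are in m, angles in rad, forces in N, time in s.
With the tool pointing down it reaches from about 0.325 to 0.9 m from the base axis. Payload 3.5 kg.
Tool frame: the origin (TCP) lies on the centre line of the jaws, within the pads' length; the fingertips stand 25 mm ahead of it and the grasp point (between the pads) lies 6 mm ahead of it; z points along the fingers, y is the line along which they close (so a half turn about z gives the same grasp; the last joint's range is limited). The gripper opens to 85 mm and grips with 20 to 120 N. Pads are 22 mm wide; open, the fingers measure 114 mm over their backs; the gripper's body (76 mm by 85 mm) begins 54 mm behind the grasp point. The pads swing forward as they close: fully open they stand 13 mm farther back than shut.
Start: joints at [-1.351, 0.276, -0.026, 1.268, 0, 1.467], TCP at [0.198, -0.593, 0.256] pointing down, gripper open.
Joint ranges: [-3.12, 3.12], [-0.85, 1.88], [-1.08, 1.24], [-1.95, 2.15], [-1.57, 1.53], [-3.14, 3.14]. Speed limits (rad/s): [2.57, 2.57, 3.14, 3.14, 3.14, 3.14].

### API

Orientations are given as a unit quaternion [w, x, y, z].
In Python, from plant import env gives the robot as it stands. The module is installed in compiled form; this text tells all that it offers.
- The arm moves only by the tool servo_tool, never from a script. Its argument "motion" is a list that holds one entry, the list of rows, each a list of 5 numbers: the shift along the tool's x, y, z scaled (see below), then the turn about the tool's z scaled (see below), then the opening, from 0 (shut) to 1 (fully open). A call has 1 to 10 rows; each row is the pose to reach, as a shift and turn from the pose commanded when the call began, along the tool's axes at that moment; what a row does not reach only later rows make up. The controller multiplies each number of a shift by 0.6 m and each number of a turn by 1.5 rad. A row lasts 1/8 s, in which the tool goes at most 62.5 mm and 10.7 degrees, less where a joint would pass 70% of its speed; a pose out of reach is approached as far as the arm can. A call with a number of a shift or a turn outside -1 to 1 is refused whole. A call with a gripper value outside its range is refused whole. The fingers move at their own pace and stop on an object; "squeeze" is the grip in N (left out, the last holds). Time passes only in rows, so rows that repeat a pose let the fingers close. It gives the time, the measured TCP pose, the force, the opening and the grip force at its end, in the units of the state.
- env.get_state(): the state, without advancing time (a new reading comes with each control period).
- env.grab_frame(name): name is "scene" or "side" or "wrist"; returns a dict with "color" (420x560x3 uint8, red, green, blue), "z_map" (420x560 float32, m along the optical axis (not along the pixel's ray), 0 where there is no reading), "camera_matrix" (3x3 intrinsics, pixels), "D" ([k1, k2, p1, p2, k3] as OpenCV has them; the pictures are not rectified), "T" (4x4, takes a point from camera to world coordinates); the wrist camera has in their place "mount" (4x4, takes a point from camera to tool coordinates, whose origin is the TCP and whose axes are the flange's). Camera axes: x right, y up, looking along -z (the intrinsics and any distortion apply to the point x, -y, -z); pixel columns grow to the right and rows downward; lengths in m; the calibration is good to about 2 mm. A picture is of the moment at which its call begins: read the wrist's pose just before it.
- env.close_job(): hands the job in; it is judged then, once.
The state is a dict: "clock": time; "q": joint angles; "qvel": joint speeds; "effort": joint torques, N m; "eef_pos": TCP position; "ee_rot": TCP orientation; "ft_force": force on the tool from outside, world axes, zero at the start; "ft_torque": the same for the moment, N m; "finger_gap": finger opening in m; "gripper_force": force on a finger pad.
Only numpy, scipy, OpenCV 4.12 (cv2) and the standard library are available. Lean on these libraries where they do the work, as an engineer would, in place of code of your own. Each camera call takes 0.05 s, during which the arm holds its last target. There are 200 camera calls.

### The job

Finish setting up the panel glue-up: set the two loose dark battens (cauls) down across the three boards without dropping them, one straight above each bearer and parallel to it. Then draw the blue bar clamp out of the rack, turn it level with its jaws pointing down, and lower it across the middle of the panel, parallel to the cauls and between them, until one pad stands just outside each side of the panel at the height of the board edges. Finish while still holding it there, steady and touching nothing but the gripper, ready to be tightened, with the boards and everything else left where they were.

Things in the scene. Friction and masses are not known exactly. Their poses are not given: they have to be found in the camera images.
- bearers: Two grey bearers fixed to the bench, 210 long (x) x 40 wide x 40 mm high, centre lines at y = +65 and -65 mm. Origin on the bench midway between them, x along the bearers, z up. Three boards lie across them: panel 151 mm wide along x (outer sides at x = +76 and -76), 200 mm along y, board edges 40 to 60 mm above the bench; the bearers show 30 mm beyond it.
- over_bearer_left (a point): Point on the panel's top face straight above the middle of one bearer (y = +65, z = 60 mm in the bearers' frame); axes as the bearers'.
- over_bearer_right (a point): The same above the other bearer (y = -65 mm).
- caul0: Loose dark square batten 180 x 25 x 25 mm, 0.08 kg, lying on the bench to the right. Origin at its centre, x along its length.
- caul1: The second batten, the same; it lies beside the first, 75 to 90 mm from it.
- clamp: Blue one-handed bar clamp, 0.5 kg, hooked in one of the rack's notches, jaws locked 210 mm apart. Origin on the axis of its flat bar (20 in x, 8 mm in y) midway between the pads. z along the bar to the fixed head (top z = +139, tail -195 mm), x the way the jaws point (tips x = +78). In the rack z points up, leaning 0.30 rad away from the rack's front, x into the rack.
- clamp_grip (a point): Where to hold the blue clamp: inside its pistol grip, at x = -75, y = 0, z = -135 mm in the clamp's frame, axes as the clamp's. The grip sticks out of the sliding body (z = -159 to -111) away from the jaws, x = -20 to -105 mm; it is 26 mm thick (y) and 32 mm along z, with a 12 mm thick black trigger on its head side. Mass centre: z = -72 mm.
- pad_fixed (a point): Centre of the face of the rubber pad on the fixed jaw (x = +65, z = +105 mm in the clamp's frame); the pad is 26 mm in x, 22 mm in y.
- pad_sliding (a point): The same on the sliding jaw (x = +65, z = -105 mm).
- rack: Fixed plywood clamp rack 380 mm wide (y), front to -x, origin on the bench. A 20 mm board leans 0.30 rad backwards, with notches 28 wide, 12 mm deep in its top edge at y = -100, 0, +100. A clamp's fixed jaw (22 mm thick) hangs in the notch, its pad hooked 6 mm down behind the board; its bar lies on the board's front, its sliding jaw reaches under it. Clamp origins hang at x = 0, z = 205 mm.
- rack_edge (a point): Middle of the lower front edge of the rack's board; axes as the rack's. The edge is 45 mm above the blue clamp's sliding pad, 19 mm above the other clamps'. To take a clamp out, lift it 20 to 35 mm along its bar, then pull it 80 mm or more straight off the front of the board.
- board0: Light board 50 x 200 x 20 mm lying loose across the bearers (its y along its length), at x = -50 mm in their frame; origin at its centre. To be left in place.
- board1: The middle board, the same.
- board2: The board at x = +50 mm, the same.
- clamp_black: Shorter black clamp in another notch of the rack, same frame as the blue one; its sliding jaw is 26 mm nearer to the head (grip centre z = -109 mm). Leave alone.
- clamp_red: Shorter red clamp in the remaining notch, the same. Leave alone.
- glue: Upright yellow glue bottle, 60 mm wide, 170 mm tall, beyond the panel; origin under its centre. Leave alone.
- mallet: Rubber mallet lying beyond the panel; head 60 x 110 x 60 mm, handle 210 mm; origin under the joint of head and handle. Leave alone.
- tape: Yellow tape measure 70 x 40 x 62 mm between the robot and the battens; origin under its centre. Leave alone.
- square: Try square with a dark stock 110 mm and a steel blade 200 mm, lying at the far right; origin under the stock's centre. Leave alone.
- gluepot: White cup 72 mm wide, 75 mm tall, to the left of the rack, nearer the robot; origin under its centre. Leave alone.
There are look-alikes about, which are no part of the job. Leave any orange or white look-alike of the caul1 alone.

How it is judged:
By the outcome, as a careful person would: the job done as asked, in the order asked, and still so for the second after the job is handed in, while the arm keeps its last pose, push and grip.
It also fails if it takes over 70 s, if anything falls off the work surface, if the arm or the gripper's body presses on something with over 40 N, if the wrist force passes 120 N, or if a joint passes its speed limit or range.

## Working session

There is one attempt and no reset: what is moved stays moved. The work goes in short steps, Python scripts to look and compute and a tool call to move; the robot and the scene stay as the last step left them, time stands still between calls to the robot, and variables do not carry over. Pictures are saved under pics/ and viewed, at most 10 in all, crops included, and the job is handed in when it is done.

Besides the shell and the picture viewer there is one more tool, called after ">>>" as name([rows], argument=value, ...), one row to a line, values as JSON. servo_tool: Moves the arm, as the interface text tells. Shifts and turns lie within -1 to 1; 1 stands for 0.6 m of shift or 1.5 rad of turn. Its arguments: {"type":"object","properties":{"motion":{"type":"array","items":{"type":"array","items":{"type":"array","items":{"type":"number","minimum":-1,"maximum":1}}}},"squeeze":{"type":"number"}},"required":["motion"]}

```bash
mkdir -p pics
cat > h.py <<'E'
import numpy as np, cv2
from plant import env
from scipy.spatial.transform import Rotation as R
def grab(n,save=None):
    s=env.get_state(); f=env.grab_frame(n)
    if n=="wrist":
        q=s["ee_rot"]; T=np.eye(4); T[:3,:3]=R.from_quat([q[1],q[2],q[3],q[0]]).as_matrix(); T[:3,3]=s["eef_pos"]
        f["T"]=T@np.array(f["mount"])
    if save: cv2.imwrite("pics/"+save,cv2.cvtColor(f["color"],cv2.COLOR_RGB2BGR))
    np.savez("f_%s.npz"%n,**{k:np.array(v) for k,v in f.items()})
    return f
def load(n): return dict(np.load("f_%s.npz"%n))
def rays(f,uv):
    p=cv2.undistortPoints(np.array(uv,float).reshape(-1,1,2),np.array(f["camera_matrix"]),np.array(f["D"])).reshape(-1,2)
    return np.c_[p[:,0],-p[:,1],-np.ones(len(p))]
def cloud(f,uv):
    uv=np.array(uv).reshape(-1,2); z=f["z_map"][uv[:,1].astype(int),uv[:,0].astype(int)]
    T=np.array(f["T"]); return (rays(f,uv)*z[:,None])@T[:3,:3].T+T[:3,3]
def plane(f,uv,h):
    T=np.array(f["T"]); d=rays(f,uv)@T[:3,:3].T; o=T[:3,3]
    return o+d*((h-o[2])/d[:,2])[:,None]
def pix(f,P):
    T=np.linalg.inv(np.array(f["T"])); c=np.array(P).reshape(-1,3)@T[:3,:3].T+T[:3,3]
    c=c*[1,-1,-1]
    return cv2.projectPoints(c,np.zeros(3),np.zeros(3),np.array(f["camera_matrix"]),np.array(f["D"]))[0].reshape(-1,2)
E
python3 - <<'E'
from h import *
a=grab("scene");b=grab("side");w=grab("wrist")
im=np.hstack([a["color"],b["color"]])
for n,f in (("scene",a),("side",b)):
    cv2.imwrite("pics/%s0.png"%n,cv2.cvtColor(f["color"],cv2.COLOR_RGB2BGR))
    print(n,f["T"],f["camera_matrix"],f["D"])
print(env.get_state())
E
```

```text
scene [[-0.09843953 -0.82675875  0.5538769   1.21770849]
 [ 0.99512148 -0.07811805  0.06025619  0.008162  ]
 [-0.00654955  0.55710639  0.8304153   1.24007208]
 [ 0.          0.          0.          1.        ]] [[409.67213467   0.         279.33388849]
 [  0.         409.67213467 210.65559213]
 [  0.           0.           1.        ]] [-0.01565916  0.          0.          0.          0.        ]
side [[-0.91575799  0.2563966  -0.30927024  0.09192945]
 [-0.40167493 -0.59717478  0.69429067  0.82555498]
 [-0.00667463  0.76002833  0.64985567  1.04763372]
 [ 0.          0.          0.          1.        ]] [[416.64395781   0.         285.67438233]
 [  0.         416.64395781 207.05586198]
 [  0.           0.           1.        ]] [-0.09139639  0.          0.          0.          0.        ]
{'clock': 0.15, 'q': array([-1.35136116e+00,  2.77011253e-01, -2.75521684e-02,  1.26803350e+00,
        2.47451026e-05,  1.46736937e+00]), 'qvel': array([ 0.00052989, -0.00306233,  0.00519966, -0.00048289,  0.00272274,
        0.00133802]), 'effort': array([ 3.32301533e-04, -4.46057439e+01,  2.95638531e+01,  1.05399542e-02,
       -1.35854211e-04, -7.29072099e-06]), 'eef_pos': array([ 0.19815695, -0.59215192,  0.25539011]), 'ee_rot': array([-8.99500441e-04,  9.86997880e-01,  1.60730748e-01, -3.98399238e-05]), 'ft_force': array([-0.18722702,  0.10877372, -0.17151631]), 'ft_torque': array([-0.06947019, -0.01872792,  0.00111254]), 'gripper_force': 0.0, 'finger_gap': 0.0851707095299086}
```

View pics/scene0.png

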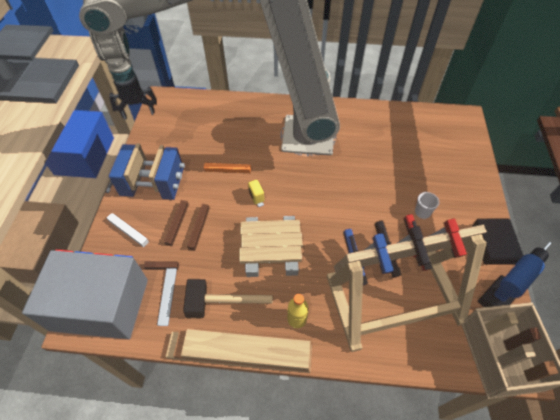

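View pics/side0.png

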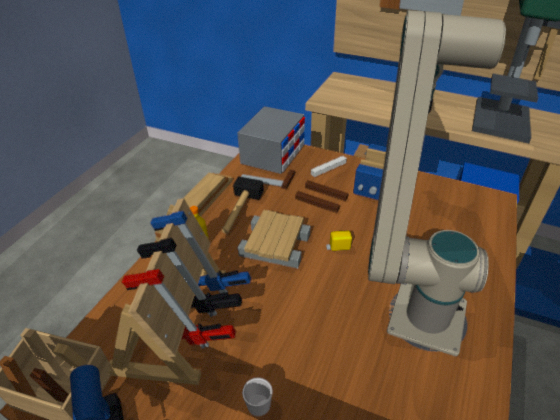

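Scene view shows the two dark battens at about (176,222) and (199,227). Look-alikes are the square's stock (155,265), the orange batten (227,168) and the white one (127,229). The panel is at (270,240), and the blue clamp's grip is at (355,250) with its head at (383,250). I choose the two dark battens by colour and their 75–90 mm spacing.

Run:
```python
from h import *
for n in ("scene","side"):
    f=load(n); hsv=cv2.cvtColor(f["color"],cv2.COLOR_RGB2HSV); vv,uu=np.mgrid[:420,:560]
    P=cloud(f,np.c_[uu.ravel(),vv.ravel()]).reshape(420,560,3)
    ok=f["z_map"]>0
    # cauls
    cands=[(176,222),(199,227),(155,265)] if n=="scene" else [(326,190),(317,201)]
    for c in cands: print(n,c,hsv[c[1],c[0]],P[c[1],c[0]].round(3))
    m=(ok&(hsv[...,2]<110)&(P[...,2]>0.008)&(P[...,2]<0.04)&(P[...,0]>0.2)&(P[...,0]<.75)&(P[...,1]<-.1)&(P[...,1]>-.6)).astype(np.uint8)
    k,l,st,ce=cv2.connectedComponentsWithStats(m)
    for i in range(1,k):
        if st[i,4]<60: continue
        pts=P[l==i]; top=pts[pts[:,2]>np.percentile(pts[:,2],60)-.003]
        r=cv2.minAreaRect(top[:,:2].astype(np.float32)); print(" comp",ce[i].round(),st[i,4],np.round(np.array(r[0]),4),np.round(r[1],3),round(r[2],1),pts[:,2].max().round(3),hsv[l==i].mean(0).round())
    # panel top
    m=(ok&(P[...,2]>0.052)&(P[...,2]<0.07)&(P[...,0]>0.3)&(P[...,0]<.75)&(P[...,1]>-.25)&(P[...,1]<.25)).astype(np.uint8)
    m=cv2.morphologyEx(m,cv2.MORPH_OPEN,np.ones((3,3)))
    k,l,st,ce=cv2.connectedComponentsWithStats(m)
    for i in range(1,k):
        if st[i,4]<500: continue
        pts=P[l==i];r=cv2.minAreaRect(pts[:,:2].astype(np.float32)); print(" panel",ce[i].round(),st[i,4],np.round(r[0],4),np.round(r[1],3),round(r[2],1),np.median(pts[:,2]).round(4))
    # blue clamp
    for nm,mm in (("blue",(hsv[...,0]>95)&(hsv[...,0]<125)&(hsv[...,1]>120)),("red",((hsv[...,0]>172)|(hsv[...,0]<5))&(hsv[...,1]>190))):
      m=(ok&mm&(P[...,0]>.2)&(P[...,0]<.9)&(P[...,1]>0)&(P[...,1]<.7)&(P[...,2]>0.02)).astype(np.uint8)
      k,l,st,ce=cv2.connectedComponentsWithStats(m)
      for i in range(1,k):
        if st[i,4]<40: continue
        pts=P[l==i]; print(" ",nm,ce[i].round(),st[i,4],pts.mean(0).round(3),pts.min(0).round(3),pts.max(0).round(3))
    # bench bias
    b=P[(P[...,2]<.03)&ok&(P[...,0]>.2)&(P[...,0]<.7)&(abs(P[...,1])<.5)]; print(" bench z",np.median(b[:,2]).round(4))
f=load("scene");g=load("side")
A=cv2.resize(f["color"][190:310,90:210],(400,400),interpolation=2);B=cv2.resize(f["color"][210:300,320:420],(400,400),interpolation=2)
cv2.imwrite("pics/crop0.png",cv2.cvtColor(np.hstack([A,B]),cv2.COLOR_RGB2BGR))
```

```text
scene (176, 222) [  9 123 118] [ 0.489 -0.437  0.025]
scene (199, 227) [ 10 124 119] [ 0.5   -0.353  0.021]
scene (155, 265) [  7 112 116] [ 0.658 -0.468  0.02 ]
 comp [167. 196.] 61 [ 0.3815 -0.4997] [0.008 0.046] 2.5 0.04 [121.  70.  82.]
 comp [177. 226.] 96 [ 0.4913 -0.4307] [0.024 0.169] 76.6 0.028 [ 10. 114.  99.]
 comp [198. 232.] 83 [ 0.5018 -0.3482] [0.023 0.166] 76.9 0.028 [ 10. 118.  99.]
 comp [157. 267.] 74 [ 0.6604 -0.449 ] [0.012 0.108] 7.6 0.027 [ 9. 95. 90.]
 panel [271. 241.] 2431 [ 0.546 -0.094] [0.157 0.204] 7.8 0.0597
  blue [383. 252.] 280 [0.71  0.215 0.327] [0.665 0.194 0.308] [0.754 0.238 0.345]
  blue [525. 271.] 755 [0.658 0.64  0.192] [0.599 0.582 0.177] [0.718 0.699 0.201]
 bench z 0.0001
side (326, 190) [ 11 186  70] [ 0.475 -0.431  0.02 ]
side (317, 201) [ 10 178  76] [ 0.483 -0.348  0.025]
 comp [278. 167.] 99 [ 0.7061 -0.4985] [0.078 0.045] 43.1 0.04 [96. 19. 93.]
 comp [288. 178.] 116 [ 0.6488 -0.447 ] [0.024 0.107] 3.8 0.027 [ 11. 171.  70.]
 comp [326. 190.] 295 [ 0.4775 -0.4366] [0.031 0.178] 86.1 0.03 [ 11. 178.  72.]
 comp [249. 201.] 159 [ 0.7311 -0.2254] [0.23  0.041] 82.5 0.04 [ 43. 101.  52.]
 comp [366. 193.] 144 [ 0.324 -0.471] [0.02  0.102] 84.3 0.04 [108. 188.  98.]
 comp [317. 201.] 327 [ 0.486 -0.357] [0.032 0.18 ] 85.2 0.03 [ 11. 179.  73.]
 comp [303. 235.] 75 [ 0.4565 -0.1579] [0.041 0.022] 47.1 0.039 [67. 15. 86.]
 panel [274. 234.] 1832 [ 0.544  -0.0946] [0.152 0.211] 8.1 0.0588
  blue [169. 220.] 351 [0.697 0.219 0.323] [0.654 0.163 0.291] [0.748 0.238 0.343]
  blue [223. 280.] 525 [0.581 0.183 0.094] [0.507 0.146 0.046] [0.656 0.209 0.122]
  blue [ 88. 395.] 1687 [0.646 0.641 0.182] [0.588 0.58  0.042] [0.714 0.696 0.201]
  red [143. 278.] 454 [0.633 0.407 0.325] [0.59  0.381 0.292] [0.685 0.428 0.346]
  red [208. 334.] 521 [0.515 0.371 0.123] [0.45  0.334 0.08 ] [0.58  0.399 0.153]
 bench z 0.0005
```

View pics/crop0.png

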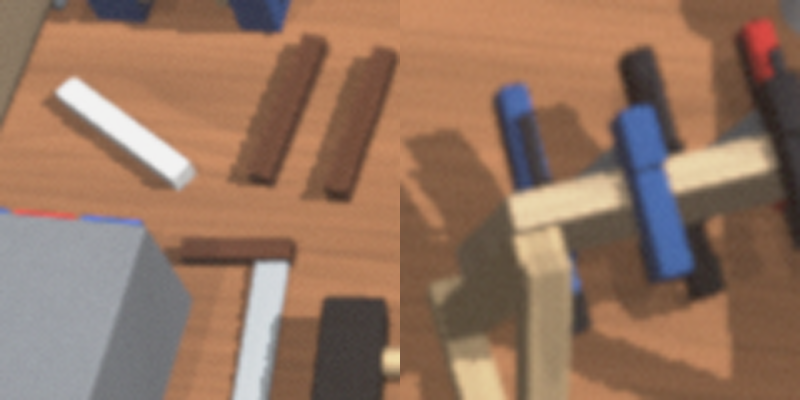

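The crop confirms the pair of dark battens, distinct from the white batten and the square's stock. It also shows the blue clamp in the leftmost notch, with its grip at scene (355,250). Next I write a move calculator and get numbers for a wrist view over the battens.

```bash
cat >> h.py <<'E'
def yaw(s):
    q=s["ee_rot"]; m=R.from_quat([q[1],q[2],q[3],q[0]]).as_matrix(); return np.arctan2(m[1,0],m[0,0]),m
def go(p,yd=None):
    """scaled numbers (x,y,z,turn) from the measured pose to world p, tool-x yaw yd (deg)"""
    s=env.get_state(); y,m=yaw(s); d=m.T@(np.array(p)-s["eef_pos"])/0.6
    t=0 if yd is None else -(((np.radians(yd)-y)+np.pi/2)%np.pi-np.pi/2)/1.5
    print("go",np.round(d,4),"turn",round(t,4),"| now",np.round(s["eef_pos"],4),"yaw",round(np.degrees(y),2),"F",np.round(s["ft_force"],1),"gap",round(s["finger_gap"],4),"grip",round(s["gripper_force"],1),"q6",round(s["q"][5],2),"t",s["clock"])
E
python3 -c "
from h import *
go([.43,-.395,.30],-9)
print(np.round(load('wrist')['mount'],3))"
```

```text
go [ 0.4707 -0.1891 -0.0739] turn 0.32 | now [ 0.1982 -0.5922  0.2554] yaw 18.5 F [-0.2  0.1 -0.2] gap 0.0852 grip 0.0 q6 1.47 t 0.15
[[ 0.     0.947  0.321  0.083]
 [ 1.    -0.    -0.     0.   ]
 [-0.     0.321 -0.947 -0.118]
 [ 0.     0.     0.     1.   ]]
```

>>> servo_tool([
  [[0.1,-0.04,-0.02,0.07,1],[0.2,-0.08,-0.04,0.15,1],[0.28,-0.11,-0.05,0.25,1],[0.36,-0.145,-0.06,0.32,1],[0.44,-0.175,-0.07,0.32,1],[0.47,-0.189,-0.074,0.32,0.7],[0.47,-0.189,-0.074,0.32,0.65]],
])

```text
clock: 1.02
eef_pos: [0.4303, -0.395, 0.3006]
ee_rot: [0.0, 0.997, -0.077, -0.0]
ft_force: [-0.6, 0.3, 0.1]
finger_gap: 0.0556
gripper_force: 0.0
```

```bash
cat > cauls.py <<'E'
from h import *
import sys
f=grab("wrist",sys.argv[1]); hsv=cv2.cvtColor(f["color"],cv2.COLOR_RGB2HSV); vv,uu=np.mgrid[:420,:560]
P=cloud(f,np.c_[uu.ravel(),vv.ravel()]).reshape(420,560,3)
m=((f["z_map"]>0)&(P[...,2]>.018)&(P[...,2]<.032)&(hsv[...,2]<140)&(hsv[...,0]<20)&(hsv[...,1]>90)).astype(np.uint8)
m=cv2.morphologyEx(m,cv2.MORPH_OPEN,np.ones((3,3)))
k,l,st,ce=cv2.connectedComponentsWithStats(m)
for i in range(1,k):
    if st[i,4]<300: continue
    v,u=np.nonzero(l==i); Q=plane(f,np.c_[u,v],.025); r=cv2.minAreaRect(Q[:,:2].astype(np.float32))
    print(ce[i].round(),st[i,4],np.round(r[0],4),np.round(r[1],4),round(r[2],2),np.median(P[l==i][:,2]).round(4))
go([.43,-.395,.3],-9)
E
python3 cauls.py w1.png
```

```text
[312. 120.] 3481 [ 0.4816 -0.4405] [0.0255 0.1785] 84.08 0.0256
[242. 123.] 3321 [ 0.4908 -0.3602] [0.025  0.1786] 84.93 0.0255
go [ 0.0007 -0.0013  0.0006] turn 0.0003 | now [ 0.4295 -0.3957  0.3004] yaw -8.97 F [-0.1  1.1  0.5] gap 0.0556 grip 0.0 q6 2.44 t 1.075
```

View pics/w1.png

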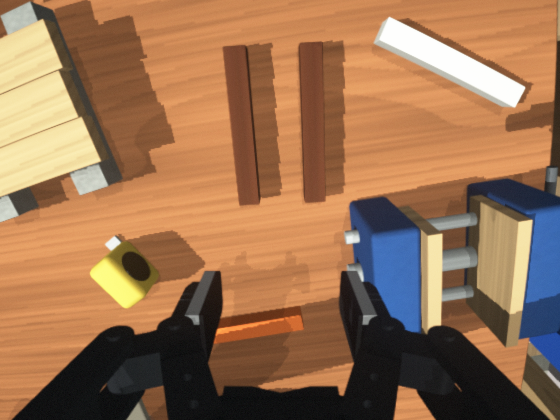

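Wrist view: two dark battens at (242,123) and (312,120), with white, orange and tape clear of them. I go to the nearer one first.

```bash
python3 -c "
from h import *
go([.4908,-.3602,.10],-5.1);go([.4908,-.3602,.030],-5.1)"
```

```text
go [ 0.092  -0.0745  0.3339] turn -0.0451 | now [ 0.4295 -0.3957  0.3004] yaw -8.97 F [-0.1  1.1  0.5] gap 0.0556 grip 0.0 q6 2.44 t 1.075
go [ 0.0921 -0.0746  0.4505] turn -0.0451 | now [ 0.4295 -0.3957  0.3004] yaw -8.97 F [-0.1  1.1  0.5] gap 0.0556 grip 0.0 q6 2.44 t 1.075
```

>>> servo_tool([
  [[0.05,-0.04,0.08,-0.045,0.65],[0.092,-0.0745,0.17,-0.045,0.65],[0.092,-0.0745,0.26,-0.045,0.65],[0.092,-0.0745,0.34,-0.045,0.65],[0.092,-0.0745,0.4,-0.045,0.65],[0.092,-0.0745,0.44,-0.045,0.65],[0.092,-0.0745,0.45,-0.045,0.65],[0.092,-0.0745,0.45,-0.045,0.65],[0.092,-0.0745,0.45,-0.045,0.2],[0.092,-0.0745,0.45,-0.045,0.1]],
], squeeze=40)

```text
clock: 2.33
eef_pos: [0.4923, -0.3613, 0.0325]
ee_rot: [0.001, 0.999, -0.045, 0.001]
ft_force: [1.1, -0.9, -1.3]
finger_gap: 0.024
gripper_force: 39.8
```

>>> servo_tool([
  [[0,0,0,0,0],[0,0,0,0,0],[0,0,-0.02,0,0],[0,0,-0.08,0,0],[0,0,-0.17,0,0],[0,0,-0.25,0,0],[0,0,-0.25,0,0]],
], squeeze=40)

```text
clock: 3.2
eef_pos: [0.4938, -0.3624, 0.1864]
ee_rot: [0.003, 0.999, -0.045, 0.004]
ft_force: [-0.2, -0.6, -0.9]
finger_gap: 0.0241
gripper_force: 39.8
```

```bash
cat > panel.py <<'E'
from h import *
import sys
f=grab(sys.argv[1]); vv,uu=np.mgrid[:420,:560]; hsv=cv2.cvtColor(f["color"],cv2.COLOR_RGB2HSV)
P=cloud(f,np.c_[uu.ravel(),vv.ravel()]).reshape(420,560,3)
m=((f["z_map"]>0)&(P[...,2]>.05)&(P[...,2]<.07)&(P[...,0]>.4)&(P[...,0]<.68)&(P[...,1]>-.24)&(P[...,1]<.05)&(hsv[...,1]>40)).astype(np.uint8)
m=cv2.morphologyEx(m,cv2.MORPH_OPEN,np.ones((3,3)))
v,u=np.nonzero(m); Q=plane(f,np.c_[u,v],.06); r=cv2.minAreaRect(Q[:,:2].astype(np.float32))
print(len(v),np.round(r[0],4),np.round(r[1],4),round(r[2],2))
E
python3 -c "
from h import *
go([.49,-.2,.18],8)"; python3 panel.py scene; python3 panel.py side
```

```text
go [-0.0306 -0.269   0.0088] turn -0.1527 | now [ 0.4938 -0.3624  0.1864] yaw -5.12 F [-0.2 -0.6 -0.9] gap 0.0241 grip 39.8 q6 2.49 t 3.2
2459 [ 0.5494 -0.0935] [0.1557 0.2042] 7.84
1852 [ 0.5421 -0.0891] [0.1528 0.2104] 7.11
```

```bash
python3 -c "
from h import *
go([.40,-.10,.27],8)"
```

```text
go [-0.19   -0.418  -0.1482] turn -0.1528 | now [ 0.4912 -0.36    0.1812] yaw -5.13 F [ 0.6  0.7 -0.4] gap 0.0239 grip 39.8 q6 2.49 t 3.3
```

>>> servo_tool([
  [[-0.03,-0.06,-0.04,-0.02,0],[-0.07,-0.14,-0.09,-0.06,0],[-0.11,-0.22,-0.12,-0.1,0],[-0.14,-0.3,-0.14,-0.13,0],[-0.17,-0.37,-0.148,-0.153,0],[-0.19,-0.41,-0.148,-0.153,0],[-0.19,-0.418,-0.148,-0.153,0],[-0.19,-0.418,-0.148,-0.153,0]],
])

```text
clock: 4.3
eef_pos: [0.3998, -0.1001, 0.2683]
ee_rot: [-0.0, 0.998, 0.07, -0.001]
ft_force: [0.7, -0.2, -0.7]
finger_gap: 0.0244
gripper_force: 39.9
```

Run:
```python
from h import *
f=grab("wrist","w2.png"); hsv=cv2.cvtColor(f["color"],cv2.COLOR_RGB2HSV); vv,uu=np.mgrid[:420,:560]
P=cloud(f,np.c_[uu.ravel(),vv.ravel()]).reshape(420,560,3)
m=((f["z_map"]>0)&(P[...,2]>.052)&(P[...,2]<.068)&(P[...,0]>.4)&(P[...,0]<.68)&(P[...,1]>-.24)&(P[...,1]<.05)).astype(np.uint8)
m=cv2.morphologyEx(m,cv2.MORPH_OPEN,np.ones((3,3)))
v,u=np.nonzero(m); Q=plane(f,np.c_[u,v],.06); r=cv2.minAreaRect(Q[:,:2].astype(np.float32))
print(len(v),np.round(r[0],4),np.round(r[1],4),round(r[2],2),np.median(P[m>0][:,2]), np.round(cv2.boxPoints(r),4))
m=((f["z_map"]>0)&(P[...,2]>.032)&(P[...,2]<.045)&(hsv[...,1]<60)&(P[...,0]>.4)&(P[...,0]<.7)&(P[...,1]>-.24)&(P[...,1]<.05)).astype(np.uint8)
k,l,st,ce=cv2.connectedComponentsWithStats(m)
for i in range(1,k):
    if st[i,4]<100: continue
    v,u=np.nonzero(l==i);Q=plane(f,np.c_[u,v],.04);r=cv2.minAreaRect(Q[:,:2].astype(np.float32)); print(st[i,:4],np.round(r[0],4),np.round(r[1],4),round(r[2],2))
go([.40,-.10,.27],8)
```

```text
23802 [ 0.5222 -0.097 ] [0.1018 0.2038] 7.74 0.060624205098100487 [[ 0.458  -0.0028]
 [ 0.4854 -0.2048]
 [ 0.5863 -0.1911]
 [ 0.5589  0.0109]]
[211 117  36  28] [ 0.4483 -0.0404] [0.0268 0.0358] 7.69
[338 118  42  28] [ 0.4659 -0.1705] [0.0269 0.0418] 8.62
go [-0.0001 -0.001  -0.0023] turn -0.0 | now [ 0.4002 -0.1006  0.2686] yaw 8.0 F [ 1.3  0.4 -0.2] gap 0.0242 grip 39.9 q6 2.6 t 4.35
```

View pics/w2.png

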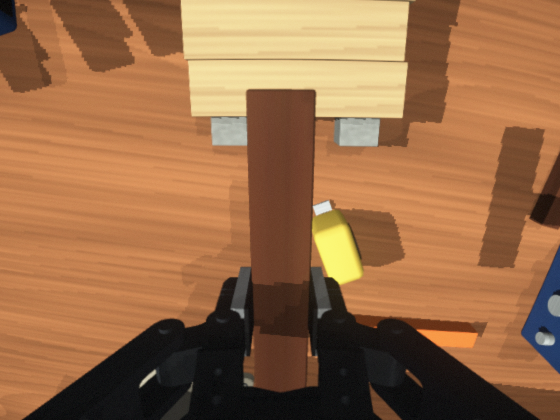

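Wrist view: the near panel edge is at row ~117, with the bearer stubs at (229,131) and (358,132) and the caul held centred. The panel centre is about (0.546,-0.094) with yaw 7.8°.

```bash
python3 -c "
from h import *
go([.5372,-.0294,.27],7.8);go([.5372,-.0294,.096],7.8)"
```

```text
go [ 0.2427 -0.0857 -0.0026] turn 0.0023 | now [ 0.4002 -0.1006  0.2686] yaw 8.0 F [ 1.3  0.4 -0.2] gap 0.0242 grip 39.9 q6 2.6 t 4.35
go [ 0.2431 -0.0856  0.2874] turn 0.0023 | now [ 0.4002 -0.1006  0.2686] yaw 8.0 F [ 1.3  0.4 -0.2] gap 0.0242 grip 39.9 q6 2.6 t 4.35
```

>>> servo_tool([
  [[0.06,-0.02,0,0.002,0],[0.14,-0.05,0.03,0.002,0],[0.21,-0.075,0.08,0.002,0],[0.243,-0.0857,0.15,0.002,0],[0.243,-0.0857,0.21,0.002,0],[0.243,-0.0857,0.26,0.002,0],[0.243,-0.0857,0.28,0.002,0],[0.243,-0.0857,0.287,0.002,0],[0.243,-0.0857,0.287,0.002,0]],
])

```text
clock: 5.48
eef_pos: [0.5382, -0.0295, 0.0981]
ee_rot: [0.0, 0.998, 0.068, 0.001]
ft_force: [-0.8, 0.8, -1.0]
finger_gap: 0.0244
gripper_force: 39.9
```

>>> servo_tool([
  [[0,0,0.002,0,0],[0,0,0.005,0,0],[0,0,0.007,0,0],[0,0,0.008,0,0],[0,0,0.008,0,0]],
])

```text
clock: 6.1
eef_pos: [0.5373, -0.0289, 0.0925]
ee_rot: [-0.0, 0.998, 0.068, -0.0]
ft_force: [-0.6, -0.0, -0.4]
finger_gap: 0.024
gripper_force: 39.9
```

```bash
python3 -c "
from h import *
go([.5372,-.0294,.0905],7.8)"
```

```text
go [-0.0003  0.0007  0.0033] turn 0.0005 | now [ 0.5373 -0.0289  0.0925] yaw 7.84 F [-0.6 -0.  -0.4] gap 0.024 grip 39.9 q6 2.83 t 6.1
```

>>> servo_tool([
  [[0,0,0.002,0,0],[0,0,0.003,0,0],[0,0,0.003,0,0]],
])

```text
clock: 6.48
eef_pos: [0.5374, -0.0289, 0.0923]
ee_rot: [0.0, 0.998, 0.068, 0.0]
ft_force: [-4.5, 1.7, 10.8]
finger_gap: 0.0241
gripper_force: 41.3
```

>>> servo_tool([
  [[0,0,0.001,0,0],[0,0,0.002,0,0],[0,0,0.002,0,0]],
])

```text
clock: 6.85
eef_pos: [0.5374, -0.0289, 0.0923]
ee_rot: [0.0, 0.998, 0.068, 0.0]
ft_force: [-7.1, 1.1, 17.6]
finger_gap: 0.0238
gripper_force: 42.2
```

>>> servo_tool([
  [[0,0,-0.003,0,0],[0,0,-0.0035,0,0.3],[0,0,-0.0035,0,0.4],[0,0,-0.0035,0,0.5],[0,0,-0.01,0,0.5],[0,0,-0.05,0,0.5],[0,0,-0.13,0,0.5],[0,0,-0.23,0,0.6],[0,0,-0.28,0,0.65]],
])

```text
clock: 7.98
eef_pos: [0.539, -0.0292, 0.2616]
ee_rot: [0.001, 0.998, 0.068, 0.003]
ft_force: [0.3, -1.1, -0.3]
finger_gap: 0.0555
gripper_force: 0.0
```

```bash
python3 -c "
from h import *
go([.4816,-.4405,.24],-5.9);go([.4816,-.4405,.030],-5.9)"
```

```text
go [-0.1885  0.6659  0.0361] turn 0.1599 | now [ 0.539  -0.0292  0.2616] yaw 7.84 F [ 0.3 -1.1 -0.3] gap 0.0555 grip 0.0 q6 2.83 t 7.975
go [-0.1904  0.6653  0.3861] turn 0.1599 | now [ 0.539  -0.0292  0.2616] yaw 7.84 F [ 0.3 -1.1 -0.3] gap 0.0555 grip 0.0 q6 2.83 t 7.975
```

>>> servo_tool([
  [[-0.03,0.1,0,0.03,0.65],[-0.06,0.2,0,0.06,0.65],[-0.09,0.3,0,0.09,0.65],[-0.12,0.4,0.02,0.12,0.65],[-0.15,0.5,0.04,0.15,0.65],[-0.17,0.6,0.09,0.16,0.65],[-0.188,0.6655,0.15,0.16,0.65],[-0.188,0.6655,0.23,0.16,0.65],[-0.188,0.6655,0.26,0.16,0.65],[-0.188,0.6655,0.26,0.16,0.65]],
])

```text
clock: 9.22
eef_pos: [0.4794, -0.4385, 0.1003]
ee_rot: [-0.001, 0.999, -0.051, -0.001]
ft_force: [0.4, -0.4, 0.4]
finger_gap: 0.0555
gripper_force: 0.0
```

```bash
python3 -c "
from h import *
go([.4816,-.4405,.03],-5.9)"
```

```text
go [0.0043 0.0032 0.1171] turn 0.0002 | now [ 0.4794 -0.4385  0.1003] yaw -5.88 F [ 0.4 -0.4  0.4] gap 0.0555 grip 0.0 q6 2.4 t 9.225
```

>>> servo_tool([
  [[0.003,0.002,0.05,0,0.65],[0.003,0.002,0.1,0,0.65],[0.003,0.002,0.117,0,0.65],[0.003,0.002,0.117,0,0.65],[0.003,0.002,0.117,0,0.2],[0.003,0.002,0.117,0,0],[0.003,0.002,0.117,0,0],[0.003,0.002,0.117,0,0]],
], squeeze=40)

```text
clock: 10.22
eef_pos: [0.4829, -0.4425, 0.0333]
ee_rot: [0.001, 0.999, -0.052, 0.001]
ft_force: [-0.2, 0.7, 5.8]
finger_gap: 0.0241
gripper_force: 41.0
```

```bash
python3 -c "
from h import *
go([.5548,-.1582,.20],7.8);go([.5548,-.1582,.0955],7.8)"
```

```text
go [ 0.0712 -0.483  -0.2787] turn -0.1595 | now [ 0.4829 -0.4425  0.0333] yaw -5.91 F [-0.2  0.7  5.8] gap 0.0241 grip 41.0 q6 2.4 t 10.225
go [ 0.0707 -0.4834 -0.1045] turn -0.1595 | now [ 0.4829 -0.4425  0.0333] yaw -5.91 F [-0.2  0.7  5.8] gap 0.0241 grip 41.0 q6 2.4 t 10.225
```

>>> servo_tool([
  [[0,0,-0.03,0,0],[0,-0.01,-0.12,0,0],[0.01,-0.08,-0.21,-0.03,0],[0.02,-0.16,-0.27,-0.06,0],[0.04,-0.25,-0.278,-0.1,0],[0.05,-0.34,-0.278,-0.14,0],[0.07,-0.42,-0.278,-0.16,0],[0.0715,-0.47,-0.278,-0.16,0],[0.0715,-0.483,-0.25,-0.16,0],[0.0715,-0.483,-0.21,-0.16,0]],
])

```text
clock: 11.48
eef_pos: [0.5546, -0.1575, 0.1573]
ee_rot: [0.001, 0.998, 0.069, 0.001]
ft_force: [0.5, 0.5, -1.4]
finger_gap: 0.0241
gripper_force: 40.2
```

>>> servo_tool([
  [[0,0,0,0,0],[0,0,0,0,0],[0,0,0,0,0]],
])

```text
clock: 11.85
eef_pos: [0.5549, -0.1583, 0.1583]
ee_rot: [0.0, 0.998, 0.068, 0.001]
ft_force: [-0.0, -0.5, -0.8]
finger_gap: 0.0242
gripper_force: 40.2
```

```bash
python3 -c "
from h import *
go([.5548,-.1582,.0945],7.8)"
```

```text
go [-0.0002 -0.0003  0.1063] turn -0.0001 | now [ 0.5549 -0.1583  0.1583] yaw 7.79 F [-0.  -0.5 -0.8] gap 0.0242 grip 40.2 q6 2.62 t 11.85
```

>>> servo_tool([
  [[0,0,0.04,0,0],[0,0,0.08,0,0],[0,0,0.1,0,0],[0,0,0.104,0,0],[0,0,0.106,0,0],[0,0,0.108,0,0],[0,0,0.11,0,0],[0,0,0.11,0,0]],
])

```text
clock: 12.85
eef_pos: [0.5551, -0.1578, 0.0933]
ee_rot: [0.001, 0.998, 0.068, 0.001]
ft_force: [-2.3, 0.3, 6.3]
finger_gap: 0.0242
gripper_force: 41.1
```

```bash
python3 -c "
from h import *
go([.5548,-.1582,.0925],7.8)"
```

```text
go [-0.0006  0.0006  0.0013] turn 0.0005 | now [ 0.5551 -0.1578  0.0933] yaw 7.84 F [-2.3  0.3  6.3] gap 0.0242 grip 41.1 q6 2.62 t 12.85
```

>>> servo_tool([
  [[0,0,-0.0015,0,0],[0,0,-0.0015,0,0.3],[0,0,-0.0015,0,0.4],[0,0,-0.0015,0,0.5],[0,0,-0.01,0,0.5],[0,0,-0.05,0,0.5],[0,0,-0.13,0,0.5],[0,0,-0.23,0,0.6],[0,0,-0.34,0,0.7]],
])

```text
clock: 13.98
eef_pos: [0.5538, -0.1573, 0.2935]
ee_rot: [-0.0, 0.998, 0.068, -0.0]
ft_force: [1.7, 0.2, -0.2]
finger_gap: 0.0598
gripper_force: 0.0
```

```bash
python3 -c "
from h import *
go([.45,.14,.32],18.8)"
```

```text
go [-0.1039 -0.5145 -0.0439] turn -0.1276 | now [ 0.5538 -0.1573  0.2935] yaw 7.83 F [ 1.7  0.2 -0.2] gap 0.0598 grip 0.0 q6 2.62 t 13.975
```

>>> servo_tool([
  [[-0.02,-0.06,-0.044,-0.12,0.75],[-0.04,-0.13,-0.044,-0.24,0.75],[-0.06,-0.21,-0.044,-0.36,0.75],[-0.08,-0.29,-0.044,-0.48,0.75],[-0.1,-0.37,-0.044,-0.6,0.75],[-0.11,-0.44,-0.044,-0.72,0.75],[-0.12,-0.5,-0.044,-0.84,0.75],[-0.12,-0.515,-0.044,-0.96,0.75],[-0.12,-0.515,-0.044,-1,0.75]],
])

```text
clock: 15.1
eef_pos: [0.4404, 0.1398, 0.3186]
ee_rot: [0.0, 0.682, 0.732, 0.0]
ft_force: [0.2, -0.2, -0.3]
finger_gap: 0.0638
gripper_force: 0.0
```

>>> servo_tool([
  [[0,0,0,-0.12,0.75],[0,0,0,-0.24,0.75],[0,0,0,-0.36,0.75],[0,0,0,-0.48,0.75],[0,0,0,-0.6,0.75],[0,0,0,-0.72,0.75],[0,0,0,-0.84,0.75],[0,0,0,-0.96,0.75],[0,0,0,-1,0.75]],
])

```text
clock: 16.23
eef_pos: [0.4407, 0.1388, 0.3185]
ee_rot: [0.0, 0.001, 1.0, 0.0]
ft_force: [0.5, -0.2, -0.5]
finger_gap: 0.0639
gripper_force: 0.0
```

```bash
python3 -c "
from h import *
go([.48,.15,.32],18.8)"
```

```text
go [-0.0655  0.0188 -0.0024] turn -0.2202 | now [0.4407 0.1388 0.3185] yaw 179.88 F [ 0.5 -0.2 -0.5] gap 0.0639 grip 0.0 q6 0.17 t 16.225
```

>>> servo_tool([
  [[-0.06,0.018,0,-0.11,0.75],[-0.12,0.03,0,-0.22,0.75],[-0.12,0.03,0,-0.22,0.75],[-0.12,0.03,0,-0.22,0.75]],
])

```text
clock: 16.73
eef_pos: [0.5123, 0.1564, 0.3182]
ee_rot: [-0.001, -0.161, 0.987, -0.0]
ft_force: [-0.5, 0.3, -0.1]
finger_gap: 0.0642
gripper_force: 0.0
```

Run:
```python
from h import *
f=grab("wrist","w3.png"); hsv=cv2.cvtColor(f["color"],cv2.COLOR_RGB2HSV); vv,uu=np.mgrid[:420,:560]
P=cloud(f,np.c_[uu.ravel(),vv.ravel()]).reshape(420,560,3)
m=((f["z_map"]>0)&(hsv[...,0]>95)&(hsv[...,0]<125)&(hsv[...,1]>120)&(P[...,2]>.03)).astype(np.uint8)
k,l,st,ce=cv2.connectedComponentsWithStats(m)
for i in range(1,k):
    if st[i,4]<100: continue
    Q=P[l==i]; r=cv2.minAreaRect(Q[:,:2].astype(np.float32)); print(st[i],Q.mean(0).round(4),Q.min(0).round(4),Q.max(0).round(4),np.round(r[0],4),np.round(r[1],4),round(r[2],2))
go([.52,.15,.32],18.8)
```

```text
[ 261  183   29  125 1963] [0.5648 0.1677 0.1063] [0.5093 0.1407 0.0664] [0.6648 0.2089 0.1236] [0.5869 0.175 ] [0.1593 0.0325] 15.56
go [-0.0092 -0.0143 -0.0029] turn -0.0024 | now [0.5121 0.1564 0.3182] yaw -161.41 F [-0.1  1.5  0.4] gap 0.0639 grip 0.0 q6 -0.15 t 16.775
```

View pics/w3.png

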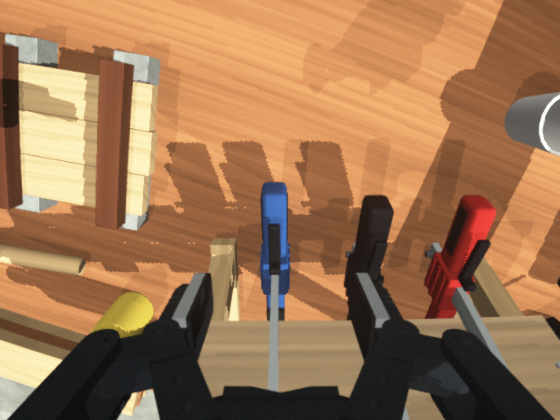

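The wrist view shows the blue grip end at (274,185), with the trigger at (274,240) and the bar below it. The cauls are lying on the panel. Next I refine the grip axis and the caul check from this frame.

Run:
```python
from h import *
f=load("wrist"); hsv=cv2.cvtColor(f["color"],cv2.COLOR_RGB2HSV); vv,uu=np.mgrid[:420,:560]
P=cloud(f,np.c_[uu.ravel(),vv.ravel()]).reshape(420,560,3)
m=(f["z_map"]>0)&(hsv[...,0]>95)&(hsv[...,0]<125)&(hsv[...,1]>120)&(P[...,2]>.08)&(uu>255)&(uu<295)&(vv<232)
Q=P[m]; r=cv2.minAreaRect(Q[:,:2].astype(np.float32)); print(len(Q),np.round(r[0],4),np.round(r[1],4),round(r[2],2))
for a in (16,17,18,19,20,21):
    t=np.radians(a); x=Q[:,:2]@[np.cos(t),np.sin(t)]; y=Q[:,:2]@[-np.sin(t),np.cos(t)]
    out=[]
    for lo in np.arange(x.min(),x.min()+.06,.012):
        s=(x>=lo)&(x<lo+.012); out.append(((y[s].min()+y[s].max())/2*1000).round(1))
    print(a,(x.min()*1000).round(1),out,"w",((y.max()-y.min())*1000).round(1))
s=Q[np.argsort(Q@[.947,.322,0])]; print("outer end",s[:40].mean(0).round(4), "top z profile",[(round(x,3),np.percentile(Q[abs(Q[:,0]-x)<.004][:,2],80).round(4)) for x in np.arange(.515,.58,.01)])
# bar: grey strip
mb=(f["z_map"]>0)&(hsv[...,1]<60)&(uu>262)&(uu<286)&(vv>275)&(vv<385)
B=P[mb]; c=B.mean(0); d=np.linalg.svd(B-c)[2][0]; print("bar",c.round(4),d.round(3),np.degrees(np.arctan2(d[1],d[0])).round(1))
# cauls on panel
m=((f["z_map"]>0)&(P[...,2]>.075)&(P[...,2]<.095)&(uu<160)&(vv<240)).astype(np.uint8)
k,l,st,ce=cv2.connectedComponentsWithStats(m)
for i in range(1,k):
    if st[i,4]<300: continue
    v,u=np.nonzero(l==i); q=plane(f,np.c_[u,v],.085); r=cv2.minAreaRect(q[:,:2].astype(np.float32)); print("caul",st[i],np.round(r[0],4),np.round(r[1],4),round(r[2],2))
```

```text
1024 [0.5356 0.1571] [0.0518 0.0245] 19.05Traceback (most recent call last):
  File "<stdin>", line 10, in <module>
    return umr_minimum(a, axis, None, out, keepdims, initial, where)
ValueError: zero-size array to reduction operation minimum which has no identity
```

Run:
```python
from h import *
f=load("wrist"); hsv=cv2.cvtColor(f["color"],cv2.COLOR_RGB2HSV); vv,uu=np.mgrid[:420,:560]
P=cloud(f,np.c_[uu.ravel(),vv.ravel()]).reshape(420,560,3)
m=(f["z_map"]>0)&(hsv[...,0]>95)&(hsv[...,0]<125)&(hsv[...,1]>120)&(P[...,2]>.08)&(uu>255)&(uu<295)&(vv<232)
Q=P[m]
t=np.radians(18.8); x=Q[:,:2]@[np.cos(t),np.sin(t)]; y=Q[:,:2]@[-np.sin(t),np.cos(t)]
for lo in np.arange(x.min(),x.max()-.006,.009):
    s=(x>=lo)&(x<lo+.009); print(lo.round(4),s.sum(),y[s].min().round(4),y[s].max().round(4),np.percentile(Q[s][:,2],[5,50,95]).round(4))
mb=(f["z_map"]>0)&(hsv[...,1]<60)&(uu>262)&(uu<286)&(vv>275)&(vv<385)
B=P[mb]; c=B.mean(0); d=np.linalg.svd(B-c,full_matrices=False)[2][0]; print("bar",len(B),c.round(4),d.round(3),np.degrees(np.arctan2(d[1],d[0])).round(1))
m=((f["z_map"]>0)&(P[...,2]>.075)&(P[...,2]<.095)&(uu<160)&(vv<240)).astype(np.uint8)
k,l,st,ce=cv2.connectedComponentsWithStats(m)
for i in range(1,k):
    if st[i,4]<300: continue
    v,u=np.nonzero(l==i); q=plane(f,np.c_[u,v],.085); r=cv2.minAreaRect(q[:,:2].astype(np.float32)); print("caul",st[i],np.round(r[0],4),np.round(r[1],4),round(r[2],2))
```

```text
0.5318 274 -0.0345 -0.0117 [0.1016 0.113  0.1196]
0.5408 207 -0.0358 -0.0118 [0.1166 0.1192 0.1207]
0.5498 186 -0.0361 -0.0117 [0.114  0.1168 0.1185]
0.5588 183 -0.0354 -0.0117 [0.1113 0.1138 0.1156]
0.5678 122 -0.0357 -0.0116 [0.1083 0.1114 0.1137]
0.5768 52 -0.0359 -0.0116 [0.1046 0.1082 0.1101]
bar 1046 [0.6308 0.1894 0.1687] [0.046 0.003 0.999] 3.9
caul [   0   43   16  167 1882] [ 0.5518 -0.1428] [0.1807 0.0192] 5.1
caul [  95   59   34  171 4545] [ 0.5356 -0.0269] [0.1802 0.0304] 7.82
```

```bash
python3 -c "
from h import *
go([.5425,.1596,.103],18.8)"
```

```text
go [-0.0501 -0.0111  0.3587] turn -0.0024 | now [0.5121 0.1564 0.3182] yaw -161.41 F [-0.1  1.5  0.4] gap 0.0639 grip 0.0 q6 -0.15 t 16.775
```

>>> servo_tool([
  [[-0.05,-0.011,0.03,-0.002,0.75],[-0.05,-0.011,0.11,-0.002,0.75],[-0.05,-0.011,0.2,-0.002,0.75],[-0.05,-0.011,0.28,-0.002,0.75],[-0.05,-0.011,0.34,-0.002,0.75],[-0.05,-0.011,0.358,-0.002,0.75],[-0.05,-0.011,0.358,-0.002,0.75]],
])

```text
clock: 17.65
eef_pos: [0.543, 0.1598, 0.1038]
ee_rot: [-0.0, -0.163, 0.987, 0.0]
ft_force: [0.3, 0.4, 0.0]
finger_gap: 0.0638
gripper_force: 0.0
```

```bash
python3 -c "
from h import *
go([.5425,.1596,.103],18.8)"
```

```text
go [0.0009 0.     0.0013] turn -0.0001 | now [0.543  0.1598 0.1038] yaw -161.21 F [0.3 0.4 0. ] gap 0.0638 grip 0.0 q6 -0.16 t 17.65
```

>>> servo_tool([
  [[0,0,0,0,0.2],[0,0,0,0,0],[0,0,0,0,0],[0,0,0,0,0]],
], squeeze=120)

```text
clock: 18.15
eef_pos: [0.5449, 0.1601, 0.1054]
ee_rot: [0.002, -0.163, 0.987, 0.0]
ft_force: [-1.4, 0.1, 6.7]
finger_gap: 0.0241
gripper_force: 117.4
```

>>> servo_tool([
  [[-0.001,0,-0.004,0,0],[-0.004,0,-0.014,0,0],[-0.009,0,-0.029,0,0],[-0.013,0,-0.042,0,0],[-0.0145,0,-0.047,0,0],[-0.0145,0,-0.047,0,0]],
])

```text
clock: 18.9
eef_pos: [0.5519, 0.1627, 0.132]
ee_rot: [0.0, -0.163, 0.987, -0.0]
ft_force: [0.2, -0.7, -4.0]
finger_gap: 0.0246
gripper_force: 117.9
```

Run:
```python
from h import *
f=grab("side"); go([.5425,.1596,.103],18.8)
A=f["color"][180:330,130:330]; cv2.imwrite("pics/s1.png",cv2.cvtColor(cv2.resize(A,(800,600)),cv2.COLOR_RGB2BGR))
```

```text
go [0.0162 0.0002 0.0477] turn 0.0 | now [0.5517 0.1626 0.1316] yaw -161.2 F [-0.1  0.5 -3.4] gap 0.0249 grip 117.9 q6 -0.15 t 18.95
```

View pics/s1.png

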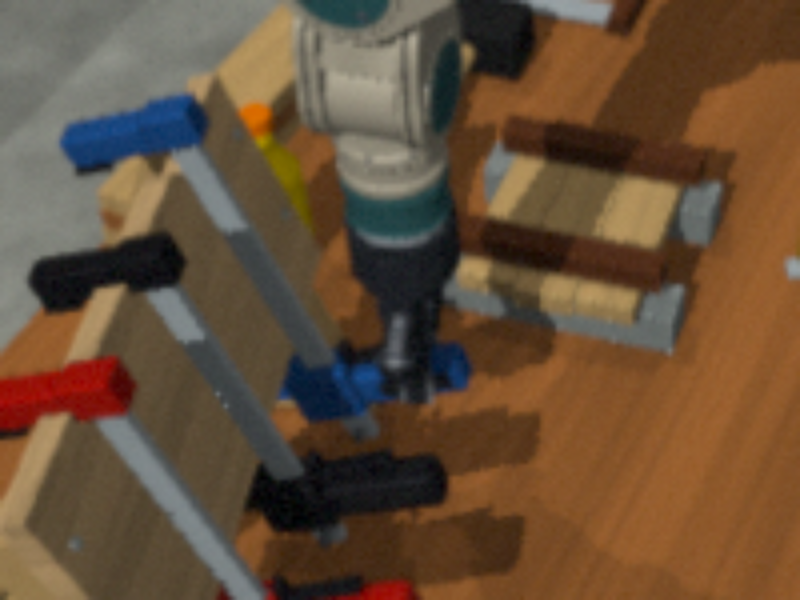

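The crop shows the blue clamp lifted about 28 mm with its head above the notch at (135,130). It is still parallel to its neighbours and held by the grip. I now pull it straight off the front.

>>> servo_tool([
  [[0.01,0,-0.003,0,0],[0.03,0,-0.009,0,0],[0.06,0,-0.018,0,0],[0.1,0,-0.031,0,0],[0.14,0,-0.044,0,0],[0.18,0,-0.056,0,0],[0.21,0,-0.066,0,0],[0.23,0,-0.075,0,0],[0.23,0,-0.075,0,0]],
])

```text
clock: 20.08
eef_pos: [0.4203, 0.1179, 0.1772]
ee_rot: [0.001, -0.163, 0.987, 0.0]
ft_force: [0.7, 0.7, -5.2]
finger_gap: 0.0248
gripper_force: 117.9
```

```bash
cat > cl.py <<'E'
from h import *
# clamp tilt: blue head and sliding body centroids, grey bar line, from both fixed cameras (depth)
import sys
for n in ("scene","side"):
    f=grab(n); hsv=cv2.cvtColor(f["color"],cv2.COLOR_RGB2HSV); vv,uu=np.mgrid[:420,:560]
    P=cloud(f,np.c_[uu.ravel(),vv.ravel()]).reshape(420,560,3); s=env.get_state(); t=s["eef_pos"]
    m=((f["z_map"]>0)&(hsv[...,0]>95)&(hsv[...,0]<125)&(hsv[...,1]>120)&(np.linalg.norm(P-t,axis=2)<.38)&(P[...,2]>-.01)&(P[...,1]<.5)).astype(np.uint8)
    k,l,st,ce=cv2.connectedComponentsWithStats(m)
    for i in range(1,k):
        if st[i,4]>30:
            Q=P[l==i]; print(n,ce[i].round(),st[i,4],Q.mean(0).round(3),"min",Q.min(0).round(3),"max",Q.max(0).round(3))
go(env.get_state()["eef_pos"])
E
python3 cl.py
```

```text
scene [370. 195.] 236 [0.587 0.171 0.397] min [0.545 0.149 0.38 ] max [0.632 0.191 0.415]
scene [348. 221.] 78 [0.516 0.147 0.161] min [0.498 0.133 0.15 ] max [0.538 0.16  0.169]
side [214. 202.] 427 [0.575 0.178 0.393] min [0.534 0.147 0.363] max [0.626 0.199 0.414]
side [256. 269.] 470 [0.487 0.152 0.157] min [0.41  0.124 0.122] max [0.552 0.177 0.236]
side [290. 263.] 84 [0.395 0.117 0.185] min [0.384 0.099 0.166] max [0.41  0.146 0.206]
go [0. 0. 0.] turn 0 | now [0.4215 0.1182 0.1769] yaw -161.2 F [-0.1  0.1 -4. ] gap 0.0243 grip 117.9 q6 -0.2 t 20.175
```

```bash
python3 -c "
from h import *
go([.37,-.33,.29],8)
f=load('scene');vv,uu=np.mgrid[:420,:560];P=cloud(f,np.c_[uu.ravel(),vv.ravel()]).reshape(420,560,3)
m=(P[...,2]>.012)&(P[...,2]<.2)&(f['z_map']>0)&(P[...,1]<-.2)&(P[...,1]>-.47)&(P[...,0]>.25)&(P[...,0]<.8)
k,l,st,ce=cv2.connectedComponentsWithStats(m.astype(np.uint8))
for i in range(1,k):
  if st[i,4]>25: print(ce[i].round(),P[l==i].min(0).round(3),P[l==i].max(0).round(3))"
```

```text
go [ 0.3217 -0.6795 -0.1888] turn 0.1257 | now [0.4215 0.1182 0.1769] yaw -161.2 F [-0.1  0.1 -4. ] gap 0.0243 grip 117.9 q6 -0.2 t 20.175
[179. 175.] [ 0.291 -0.47   0.035] [ 0.314 -0.458  0.067]
[167. 267.] [ 0.637 -0.47   0.012] [ 0.706 -0.395  0.03 ]
[201. 294.] [ 0.704 -0.341  0.012] [ 0.8   -0.201  0.069]
```

>>> servo_tool([
  [[0.01,0,-0.04,0,0],[0.03,-0.02,-0.1,0.01,0],[0.06,-0.07,-0.16,0.02,0],[0.1,-0.14,-0.189,0.04,0],[0.14,-0.22,-0.189,0.06,0],[0.18,-0.31,-0.189,0.08,0],[0.22,-0.4,-0.189,0.1,0],[0.26,-0.49,-0.189,0.12,0],[0.29,-0.58,-0.189,0.126,0],[0.31,-0.64,-0.189,0.126,0]],
])

```text
clock: 21.42
eef_pos: [0.369, -0.3088, 0.2898]
ee_rot: [0.0, -0.068, 0.998, -0.001]
ft_force: [0.9, 1.1, -4.5]
finger_gap: 0.0248
gripper_force: 118.6
```

>>> servo_tool([
  [[0.007,-0.025,0.02,0,0],[0.012,-0.039,0.07,0,0],[0.012,-0.04,0.13,0,0],[0.012,-0.04,0.17,0,0],[0.012,-0.04,0.19,0,0],[0.012,-0.04,0.19,0,0]],
])

```text
clock: 22.18
eef_pos: [0.3646, -0.3291, 0.175]
ee_rot: [-0.001, -0.07, 0.998, 0.001]
ft_force: [-0.2, -0.0, -4.1]
finger_gap: 0.0244
gripper_force: 118.5
```

```bash
python3 cl.py; python3 -c "
from h import *
go([.37,-.33,.163],8)"
```

```text
scene [122. 161.] 340 [ 0.308 -0.661  0.12 ] min [ 0.232 -0.685  0.112] max [ 0.381 -0.637  0.125]
scene [169. 164.] 495 [ 0.3  -0.49  0.11] min [ 0.228 -0.52   0.024] max [ 0.377 -0.473  0.126]
scene [191. 168.] 266 [ 0.538 -0.304  0.394] min [ 0.492 -0.32   0.374] max [ 0.586 -0.289  0.412]
scene [207. 191.] 128 [ 0.444 -0.313  0.162] min [ 0.374 -0.328  0.15 ] max [ 0.483 -0.3    0.182]
side [303. 120.] 270 [ 0.529 -0.298  0.388] min [ 0.484 -0.321  0.358] max [ 0.577 -0.284  0.414]
side [375. 146.] 56 [ 0.348 -0.669  0.119] min [ 0.321 -0.693  0.115] max [ 0.375 -0.649  0.124]
side [366. 180.] 595 [ 0.33  -0.465  0.09 ] min [ 0.285 -0.526  0.001] max [ 0.376 -0.308  0.205]
side [328. 183.] 340 [ 0.432 -0.308  0.155] min [ 0.364 -0.33   0.125] max [ 0.501 -0.272  0.225]
go [0. 0. 0.] turn 0 | now [ 0.3656 -0.3305  0.1769] yaw -172.0 F [-1.   0.4 -4.3] gap 0.0245 grip 118.5 q6 -1.01 t 22.275
go [-0.0073 -0.0002  0.0231] turn 0.0 | now [ 0.3656 -0.3305  0.1769] yaw -172.0 F [-1.   0.4 -4.3] gap 0.0245 grip 118.5 q6 -1.01 t 22.275
```

>>> servo_tool([
  [[0,0,0.01,0,0],[0,0,0.018,0,0],[0,0,0.018,0,0]],
], squeeze=80)

```text
clock: 22.65
eef_pos: [0.3647, -0.3298, 0.1649]
ee_rot: [-0.0, -0.07, 0.998, 0.0]
ft_force: [0.4, 0.0, -3.6]
finger_gap: 0.0245
gripper_force: 118.5
```

>>> servo_tool([
  [[0,0,0,0,0],[0,0,0,0,0]],
], squeeze=50)

```text
clock: 22.9
eef_pos: [0.3651, -0.3303, 0.1654]
ee_rot: [0.0, -0.07, 0.998, -0.0]
ft_force: [0.3, 0.9, -3.5]
finger_gap: 0.0245
gripper_force: 118.5
```

```bash
python3 cl.py | grep -v ", -0.6\|-0.49\|-0.46"; python3 -c "
from h import *
print(env.get_state()['ft_torque'])"
```

```text
scene [121. 161.] 342 [ 0.31  -0.661  0.12 ] min [ 0.235 -0.686  0.113] max [ 0.38  -0.64   0.125]
scene [191. 170.] 258 [ 0.537 -0.304  0.385] min [ 0.493 -0.322  0.364] max [ 0.584 -0.29   0.402]
scene [207. 193.] 132 [ 0.446 -0.314  0.153] min [ 0.377 -0.33   0.14 ] max [ 0.483 -0.3    0.17 ]
side [303. 123.] 254 [ 0.528 -0.299  0.378] min [ 0.484 -0.318  0.349] max [ 0.577 -0.286  0.403]
side [283. 144.] 32 [ 0.694 -0.501  0.141] min [ 0.689 -0.525  0.125] max [ 0.699 -0.487  0.155]
side [375. 146.] 52 [ 0.35  -0.669  0.119] min [ 0.325 -0.692  0.113] max [ 0.376 -0.649  0.123]
side [328. 185.] 330 [ 0.432 -0.308  0.144] min [ 0.368 -0.335  0.112] max [ 0.501 -0.278  0.207]
go [0. 0. 0.] turn 0 | now [ 0.365  -0.3302  0.1654] yaw -172.03 F [ 0.8  0.2 -4. ] gap 0.0246 grip 118.5 q6 -1.01 t 23.0
[-0.07725826  0.35297328 -0.01321834]
```

>>> servo_tool([
  [[0,0,0,0,0.27],[0,0,0,0,0.27]],
], squeeze=40)

```text
clock: 23.25
eef_pos: [0.3649, -0.3301, 0.1653]
ee_rot: [0.0, -0.07, 0.998, -0.0]
ft_force: [-0.4, -0.4, -3.6]
finger_gap: 0.0246
gripper_force: 118.5
```

>>> servo_tool([
  [[0,0,0,0,0.285]],
], squeeze=40)

```text
clock: 23.38
eef_pos: [0.3649, -0.3301, 0.1652]
ee_rot: [-0.0, -0.07, 0.998, 0.0]
ft_force: [0.1, 1.0, -3.4]
finger_gap: 0.0247
gripper_force: 96.0
```

>>> servo_tool([
  [[0,0,0,0,0.29]],
], squeeze=40)

```text
clock: 23.5
eef_pos: [0.3649, -0.3301, 0.1652]
ee_rot: [-0.0, -0.07, 0.998, 0.0]
ft_force: [0.0, -0.1, -2.4]
finger_gap: 0.0251
gripper_force: 71.4
```

>>> servo_tool([
  [[0,0,0,0,0]],
], squeeze=40)

```text
clock: 23.62
eef_pos: [0.3649, -0.3301, 0.1652]
ee_rot: [-0.0, -0.07, 0.998, 0.0]
ft_force: [0.1, -0.6, -4.8]
finger_gap: 0.0251
gripper_force: 71.4
```

>>> servo_tool([
  [[0,0,0,0,0.295]],
], squeeze=20)

```text
clock: 23.75
eef_pos: [0.3649, -0.3301, 0.1652]
ee_rot: [0.0, -0.07, 0.998, 0.0]
ft_force: [0.2, 0.2, -3.4]
finger_gap: 0.0253
gripper_force: 71.4
```

>>> servo_tool([
  [[0,0,0,0,0.298]],
], squeeze=20)

```text
clock: 23.88
eef_pos: [0.3649, -0.3301, 0.1652]
ee_rot: [-0.0, -0.07, 0.998, 0.0]
ft_force: [-0.3, -0.4, -4.2]
finger_gap: 0.0255
gripper_force: 31.8
```

```bash
python3 cl.py | grep -v ", -0.6\|-0.49\|-0.46"; python3 -c "
from h import *
print(env.get_state()['ft_torque'])"
```

```text
scene [121. 161.] 339 [ 0.308 -0.662  0.119] min [ 0.233 -0.684  0.112] max [ 0.38  -0.638  0.125]
scene [191. 170.] 254 [ 0.537 -0.305  0.385] min [ 0.493 -0.322  0.365] max [ 0.582 -0.29   0.403]
scene [207. 193.] 124 [ 0.445 -0.314  0.153] min [ 0.377 -0.329  0.139] max [ 0.484 -0.301  0.168]
side [303. 123.] 258 [ 0.529 -0.299  0.378] min [ 0.484 -0.319  0.347] max [ 0.578 -0.285  0.403]
side [283. 144.] 32 [ 0.694 -0.501  0.141] min [ 0.689 -0.522  0.123] max [ 0.701 -0.489  0.157]
side [375. 146.] 51 [ 0.35  -0.668  0.119] min [ 0.325 -0.689  0.115] max [ 0.375 -0.65   0.124]
side [328. 185.] 331 [ 0.432 -0.308  0.144] min [ 0.367 -0.331  0.114] max [ 0.5   -0.274  0.209]
go [0. 0. 0.] turn 0 | now [ 0.3649 -0.3301  0.1652] yaw -172.03 F [ 0.  -0.7 -3.8] gap 0.0253 grip 31.8 q6 -1.01 t 23.975
[-0.04361052  0.31768747 -0.01121693]
```

Still not swinging at 32 N; easing further.

>>> servo_tool([
  [[0,0,0,0,0.3]],
], squeeze=20)

```text
clock: 24.1
eef_pos: [0.365, -0.3301, 0.1652]
ee_rot: [0.0, -0.07, 0.998, 0.0]
ft_force: [-0.1, 0.4, -3.6]
finger_gap: 0.0259
gripper_force: 22.0
```

```bash
python3 cl.py | grep "go\|0\.29\|0\.30"
```

```text
scene [169. 165.] 507 [ 0.301 -0.49   0.109] min [ 0.231 -0.52   0.024] max [ 0.379 -0.473  0.126]
scene [191. 174.] 261 [ 0.545 -0.304  0.378] min [ 0.502 -0.32   0.357] max [ 0.591 -0.29   0.398]
scene [208. 194.] 125 [ 0.446 -0.314  0.149] min [ 0.377 -0.327  0.135] max [ 0.484 -0.302  0.17 ]
side [298. 126.] 236 [ 0.545 -0.297  0.362] min [ 0.505 -0.32   0.332] max [ 0.598 -0.284  0.39 ]
side [365. 180.] 587 [ 0.332 -0.465  0.09 ] min [ 0.286 -0.651 -0.003] max [ 0.413 -0.306  0.198]
side [328. 187.] 330 [ 0.431 -0.309  0.138] min [ 0.366 -0.332  0.107] max [ 0.502 -0.271  0.212]
go [0. 0. 0.] turn 0 | now [ 0.365  -0.3301  0.1653] yaw -172.03 F [-0.2  0.2 -3.4] gap 0.0255 grip 22.3 q6 -1.01 t 24.2
```

The clamp is pivoting slowly at 22 N, so I let it continue.

>>> servo_tool([
  [[0,0,0,0,0.3],[0,0,0,0,0.3]],
])

```text
clock: 24.45
eef_pos: [0.365, -0.3301, 0.1652]
ee_rot: [0.0, -0.07, 0.998, -0.0]
ft_force: [0.7, 0.1, -4.0]
finger_gap: 0.0258
gripper_force: 23.4
```

```bash
python3 cl.py | grep "go\|0\.29\|0\.30"
```

```text
scene [122. 161.] 333 [ 0.308 -0.661  0.119] min [ 0.231 -0.684  0.111] max [ 0.379 -0.639  0.126]
side [275. 173.] 122 [ 0.626 -0.284  0.16 ] min [ 0.605 -0.305  0.113] max [ 0.647 -0.276  0.195]
side [365. 180.] 597 [ 0.333 -0.465  0.089] min [ 0.286 -0.522  0.004] max [ 0.375 -0.304  0.21 ]
side [340. 200.] 246 [ 0.384 -0.314  0.089] min [ 0.352 -0.331  0.022] max [ 0.426 -0.302  0.142]
go [0. 0. 0.] turn 0 | now [ 0.3649 -0.3301  0.1652] yaw -172.02 F [-0.3  0.2 -4.3] gap 0.0257 grip 24.1 q6 -1.01 t 24.55
```

>>> servo_tool([
  [[0,0,0,0,0.3],[0,0,0,0,0.3],[0,0,0,0,0.3]],
])

```text
clock: 24.92
eef_pos: [0.365, -0.3301, 0.1653]
ee_rot: [0.0, -0.07, 0.998, -0.0]
ft_force: [-0.1, 0.7, -3.7]
finger_gap: 0.0257
gripper_force: 24.7
```

```bash
python3 cl.py | grep "go\|0\.2[89]\|0\.3[0-3]"
python3 - <<'E'
from h import *
A=load("side")["color"][90:250,220:430]; B=load("scene")["color"][130:290,110:320]
cv2.imwrite("pics/s2.png",cv2.cvtColor(np.vstack([cv2.resize(A,(394,300)),cv2.resize(B,(394,300))]),cv2.COLOR_RGB2BGR))
E
```

```text
scene [122. 161.] 340 [ 0.309 -0.661  0.119] min [ 0.234 -0.685  0.112] max [ 0.381 -0.637  0.126]
scene [169. 165.] 507 [ 0.302 -0.491  0.11 ] min [ 0.234 -0.521  0.023] max [ 0.377 -0.473  0.128]
scene [206. 247.] 36 [ 0.616 -0.293  0.098] min [ 0.604 -0.303  0.092] max [ 0.626 -0.281  0.102]
side [375. 146.] 52 [ 0.35  -0.668  0.119] min [ 0.323 -0.687  0.115] max [ 0.375 -0.647  0.124]
side [360. 186.] 852 [ 0.338 -0.422  0.088] min [ 0.286 -0.524  0.007] max [ 0.376 -0.306  0.207]
side [282. 195.] 134 [ 0.603 -0.287  0.06 ] min [ 0.59  -0.308  0.004] max [ 0.62  -0.277  0.1  ]
go [0. 0. 0.] turn 0 | now [ 0.365  -0.3301  0.1652] yaw -172.02 F [-0.3 -0.7 -3.6] gap 0.0256 grip 24.7 q6 -1.01 t 25.025
```

View pics/s2.png

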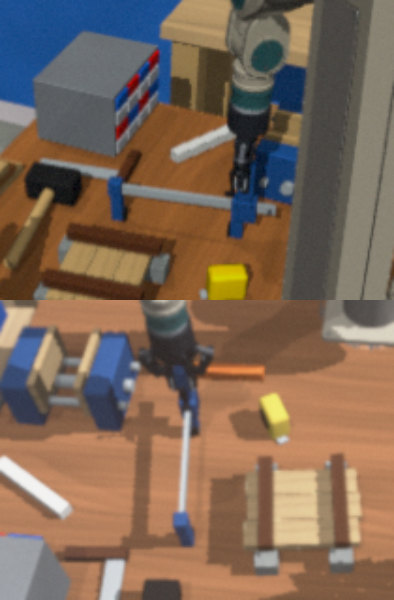

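The crop shows the clamp hanging nearly level with its jaws down: head jaw at (118,200) on the bench, sliding jaw at (237,220) just above it. I lower it until both jaws seat.

>>> servo_tool([
  [[0,0,0.004,0,0.3],[0,0,0.008,0,0.3],[0,0,0.008,0,0.3]],
])

```text
clock: 25.4
eef_pos: [0.365, -0.3303, 0.1605]
ee_rot: [0.0, -0.069, 0.998, -0.0]
ft_force: [-1.6, -0.7, -0.7]
finger_gap: 0.0255
gripper_force: 24.9
```

>>> servo_tool([
  [[0,0,0.002,0,0.3],[0,0,0.004,0,0.3],[0,0,0.004,0,0.3]],
])

```text
clock: 25.78
eef_pos: [0.3649, -0.3302, 0.158]
ee_rot: [0.0, -0.069, 0.998, -0.0]
ft_force: [-2.2, -0.8, -1.1]
finger_gap: 0.0254
gripper_force: 24.9
```

>>> servo_tool([
  [[0,0,0.002,0,0.3],[0,0,0.004,0,0.3],[0,0,0.004,0,0.3]],
])

```text
clock: 26.15
eef_pos: [0.365, -0.3302, 0.156]
ee_rot: [0.0, -0.07, 0.998, -0.0]
ft_force: [-3.0, 0.9, 2.5]
finger_gap: 0.0259
gripper_force: 25.1
```

>>> servo_tool([
  [[0,0,0.002,0,0.3],[0,0,0.004,0,0.3],[0,0,0.004,0,0.3]],
])

```text
clock: 26.52
eef_pos: [0.365, -0.3304, 0.1559]
ee_rot: [0.0, -0.069, 0.998, -0.0]
ft_force: [-5.9, 3.3, 17.1]
finger_gap: 0.0256
gripper_force: 26.6
```

```bash
python3 cl.py | grep "go\|0\.2[89]\|0\.3[0-3]"
```

```text
scene [121. 161.] 336 [ 0.308 -0.661  0.12 ] min [ 0.232 -0.687  0.113] max [ 0.38  -0.639  0.125]
scene [169. 164.] 495 [ 0.301 -0.491  0.109] min [ 0.233 -0.521  0.025] max [ 0.374 -0.474  0.126]
scene [206. 248.] 35 [ 0.618 -0.294  0.098] min [ 0.608 -0.303  0.091] max [ 0.629 -0.285  0.103]
side [374. 146.] 49 [ 0.351 -0.668  0.119] min [ 0.329 -0.692  0.114] max [ 0.374 -0.645  0.124]
side [360. 187.] 840 [ 0.34  -0.421  0.085] min [ 0.289 -0.522  0.002] max [ 0.377 -0.272  0.26 ]
side [281. 195.] 141 [ 0.607 -0.287  0.06 ] min [ 0.592 -0.306  0.005] max [ 0.623 -0.278  0.102]
go [0. 0. 0.] turn 0 | now [ 0.365  -0.3304  0.1559] yaw -172.03 F [-6.7  2.9 17.8] gap 0.0259 grip 26.6 q6 -1.01 t 26.625
```

>>> servo_tool([
  [[0,0,-0.003,0,0.3],[0,0,-0.003,0,0],[0,0,-0.003,0,0],[0,0,-0.003,0,0],[0,0,-0.003,0,0]],
], squeeze=120)

```text
clock: 27.25
eef_pos: [0.3651, -0.3304, 0.1562]
ee_rot: [0.0, -0.07, 0.998, -0.0]
ft_force: [-4.7, 1.7, 8.8]
finger_gap: 0.0247
gripper_force: 117.1
```

>>> servo_tool([
  [[0,0,-0.01,0,0],[0,0,-0.04,0,0],[0,0,-0.1,0,0],[0,0,-0.17,0,0],[0,0,-0.23,0,0],[0,0,-0.25,0,0],[0,0,-0.25,0,0]],
])

```text
clock: 28.12
eef_pos: [0.3651, -0.3301, 0.3045]
ee_rot: [0.0, -0.07, 0.998, -0.0]
ft_force: [-0.2, 0.4, -4.6]
finger_gap: 0.0247
gripper_force: 118.5
```

```bash
cat > lev.py <<'E'
from h import *
# bar line from scene depth + head/jaw: grey pixels at bar height between grip and head
s=env.get_state(); t=s["eef_pos"]; y=np.radians(8); ax=np.array([np.cos(y),np.sin(y)])
for n in ("scene","side"):
    f=grab(n); hsv=cv2.cvtColor(f["color"],cv2.COLOR_RGB2HSV); vv,uu=np.mgrid[:420,:560]
    P=cloud(f,np.c_[uu.ravel(),vv.ravel()]).reshape(420,560,3)
    a=(P[...,:2]-t[:2])@ax; b=(P[...,:2]-t[:2])@[-ax[1],ax[0]]
    box=(f["z_map"]>0)&(abs(b)<.03)&(a>-.08)&(a<.32)&(P[...,2]>t[2]-.2)
    bar=box&(a>.04)&(a<.22)&(abs(P[...,2]-(t[2]-.07))<.03)
    if bar.sum()>30:
        A,B,Z=a[bar],b[bar],P[...,2][bar]; v=np.polyfit(A,Z,1); w=np.polyfit(A,B,1); print(n,"bar n",bar.sum(),"pitch deg",np.degrees(v[0]).round(2),"z@0.135",np.polyval(v,.135).round(4),"yaw err",np.degrees(w[0]).round(2),"lat@.135",np.polyval(w,.135).round(4))
    hd=box&(a>.225)&(hsv[...,0]>95)&(hsv[...,0]<125)&(hsv[...,1]>110)
    if hd.sum()>10: print("  head a",np.percentile(a[hd],[2,98]).round(4),"b",np.percentile(b[hd],[3,97]).round(4),"z",np.percentile(P[...,2][hd],[2,98]).round(4),hd.sum())
E
python3 lev.py; python3 -c "
from h import *
go([.411,-.113,.3],7.8)"
```

```text
scene bar n 187 pitch deg 0.03 z@0.135 0.2316 yaw err 0.08 lat@.135 0.001
  head a [0.2453 0.2659] b [-0.0071  0.0107] z [0.241 0.249] 48
side bar n 309 pitch deg -0.43 z@0.135 0.2255 yaw err 0.07 lat@.135 0.0047
  head a [0.2339 0.2599] b [-0.0041  0.0165] z [0.1552 0.244 ] 183
go [-0.1273  0.346   0.0055] turn 0.0021 | now [ 0.3642 -0.3292  0.3028] yaw -172.02 F [-0.5 -0.4 -4.3] gap 0.0246 grip 118.5 q6 -1.01 t 28.225
```

>>> servo_tool([
  [[-0.005,0.015,0,0.002,0],[-0.02,0.06,0,0.002,0],[-0.045,0.12,0,0.002,0],[-0.07,0.19,0,0.002,0],[-0.095,0.26,0,0.002,0],[-0.115,0.315,0,0.002,0],[-0.127,0.345,0,0.002,0],[-0.129,0.3475,0,0.002,0],[-0.129,0.3475,0,0.002,0]],
])

```text
clock: 29.35
eef_pos: [0.4123, -0.1127, 0.3044]
ee_rot: [-0.001, -0.068, 0.998, 0.0]
ft_force: [1.0, 0.4, -3.9]
finger_gap: 0.0244
gripper_force: 118.7
```

```bash
python3 lev.py; python3 -c "
from h import *
go([.4122,-.1121,.193],7.8)"
python3 - <<'E'
from h import *
w=grab("wrist")["color"]; A=load("side")["color"][110:290,180:420]; B=load("scene")["color"][130:310,190:430]
cv2.imwrite("pics/s3.png",cv2.cvtColor(np.hstack([cv2.resize(w,(400,300)),cv2.resize(A,(400,300))]),cv2.COLOR_RGB2BGR))
cv2.imwrite("pics/s3b.png",cv2.cvtColor(cv2.resize(B,(720,540)),cv2.COLOR_RGB2BGR))
E
```

```text
scene bar n 141 pitch deg -0.39 z@0.135 0.2351 yaw err -0.16 lat@.135 -0.0004
  head a [0.2434 0.2662] b [-0.0076  0.0065] z [0.241 0.248] 44
side bar n 361 pitch deg -0.38 z@0.135 0.2272 yaw err -0.24 lat@.135 0.0027
  head a [0.2336 0.2611] b [-0.0073  0.0143] z [0.1536 0.2444] 205
go [-1.000e-04  2.000e-03  1.861e-01] turn -0.0005 | now [ 0.4124 -0.1133  0.3047] yaw -172.25 F [-0.1 -0.3 -3.4] gap 0.0245 grip 118.7 q6 -0.55 t 29.45
```

View pics/s3.png

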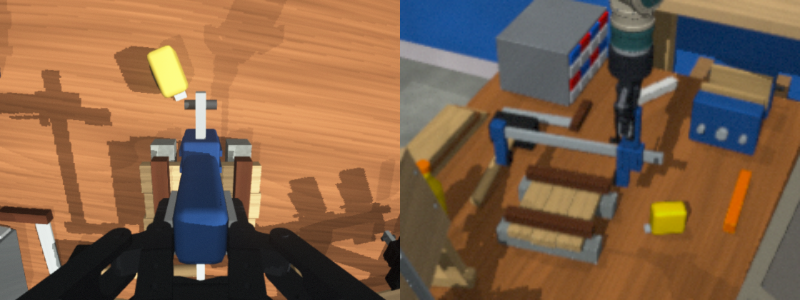

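Left: the wrist view shows the tail end at (200,95) and the cauls either side. Right: the side view shows the clamp level above the panel. Next I check the lengthwise centring from the tail and head ends.

Run:
```python
from h import *
t=env.get_state()["eef_pos"]; y=np.radians(7.8); ax=np.array([np.cos(y),np.sin(y)]); vv,uu=np.mgrid[:420,:560]
for n in ("wrist","side","scene"):
    f=load(n); P=cloud(f,np.c_[uu.ravel(),vv.ravel()]).reshape(420,560,3); hsv=cv2.cvtColor(f["color"],cv2.COLOR_RGB2HSV)
    a=(P[...,:2]-t[:2])@ax; b=(P[...,:2]-t[:2])@[-ax[1],ax[0]]; z=P[...,2]-t[2]
    m=(f["z_map"]>0)&(abs(b)<.008+.004*(n!="wrist"))&(a<.33)&(a>-.12)&(abs(z+.075)<.03)
    blue=(hsv[...,0]>95)&(hsv[...,0]<125)&(hsv[...,1]>110)
    g=m&~blue
    print(n,"grey a",np.sort(a[g])[[5,-5]].round(4),"tail z",z[g&(a<-.03)].mean().round(4) if (g&(a<-.03)).any() else None)
    print("   blue low a",np.sort(a[m&blue])[[3,-4]].round(4) if (m&blue).sum()>8 else None)
    jaw=(f["z_map"]>0)&blue&(abs(b)<.03)&(z<-.1)&(z>-.17)
    for lo,hi in ((-.08,.1),(.18,.32)):
        k=jaw&(a>lo)&(a<hi)
        if k.sum()>8: print("   jaw",np.percentile(a[k],[3,97]).round(4),"z",np.percentile(z[k],[2,98]).round(4),k.sum())
```

```text
wrist grey a [-0.0681  0.1169] tail z -0.0706
   blue low a [-0.0326 -0.0221]
side grey a [-0.0688  0.2353] tail z -0.0757
   blue low a [-0.0336  0.2613]
   jaw [-0.0233  0.0132] z [-0.1499 -0.1009] 93
   jaw [0.2328 0.2543] z [-0.1517 -0.1007] 93
scene grey a [0.007  0.2659] tail z None
   blue low a [0.0117 0.2648]
```

Run:
```python
from h import *
vv,uu=np.mgrid[:420,:560]
ax=np.array([np.cos(np.radians(7.8)),np.sin(np.radians(7.8))]); c=np.array([.546,-.0938])
for n in ("scene","side"):
    f=load(n);P=cloud(f,np.c_[uu.ravel(),vv.ravel()]).reshape(420,560,3)
    a=(P[...,:2]-c)@ax; b=(P[...,:2]-c)@[-ax[1],ax[0]]
    m=(f["z_map"]>0)&(a>.11)&(a<.26)&(abs(b)<.06)&(P[...,2]>.01)&(P[...,2]<.19)
    if m.any(): print(n,m.sum(),"a min",np.sort(a[m])[:3].round(3),"at b",b[m][np.argmin(a[m])].round(3),"z",P[...,2][m].max().round(3)); 
go([.4207,-.111,.30],7.8);go([.4207,-.111,.194],7.8)
```

```text
scene 250 a min [0.124 0.124 0.124] at b -0.01 z 0.19
side 145 a min [0.111 0.111 0.111] at b 0.014 z 0.189
go [-0.0141  0.0022  0.008 ] turn -0.0007 | now [ 0.4125 -0.1134  0.3048] yaw -172.26 F [-0.2  0.4 -3.7] gap 0.0249 grip 118.7 q6 -0.55 t 29.5
go [-0.0142  0.0021  0.1847] turn -0.0007 | now [ 0.4125 -0.1134  0.3048] yaw -172.26 F [-0.2  0.4 -3.7] gap 0.0249 grip 118.7 q6 -0.55 t 29.5
```

Run:
```python
from h import *
vv,uu=np.mgrid[:420,:560]
ax=np.array([np.cos(np.radians(7.8)),np.sin(np.radians(7.8))]); c=np.array([.546,-.0938])
for n in ("scene","side"):
    f=load(n);P=cloud(f,np.c_[uu.ravel(),vv.ravel()]).reshape(420,560,3)
    a=(P[...,:2]-c)@ax; b=(P[...,:2]-c)@[-ax[1],ax[0]]
    m=(f["z_map"]>0)&(a>.112)&(a<.26)&(abs(b)<.07)&(P[...,2]>.012)&(P[...,2]<.13)
    i=np.argsort(a[m])[:200:20]
    print(n,m.sum(),np.c_[a[m],b[m],P[...,2][m]][i].round(3).tolist())
```

```text
scene 221 [[0.18, -0.062, 0.025], [0.182, -0.043, 0.028], [0.187, -0.015, 0.029], [0.189, -0.052, 0.031], [0.193, -0.028, 0.029], [0.195, -0.028, 0.027], [0.198, -0.068, 0.029], [0.2, -0.006, 0.02], [0.201, -0.009, 0.024], [0.236, 0.05, 0.107]]
side 144 [[0.174, -0.065, 0.026], [0.177, -0.041, 0.022], [0.181, -0.001, 0.018], [0.185, -0.022, 0.027], [0.189, -0.042, 0.028], [0.194, -0.015, 0.021], [0.224, 0.062, 0.065], [0.234, 0.062, 0.122]]
```

>>> servo_tool([
  [[-0.007,0.001,0,-0.001,0],[-0.014,0.002,0.01,-0.001,0],[-0.014,0.002,0.04,-0.001,0],[-0.014,0.002,0.065,-0.001,0],[-0.014,0.002,0.075,-0.001,0],[-0.014,0.002,0.075,-0.001,0],[-0.014,0.002,0.075,-0.001,0]],
])

```text
clock: 30.38
eef_pos: [0.4212, -0.1107, 0.2606]
ee_rot: [0.001, -0.069, 0.998, -0.0]
ft_force: [-0.0, -0.4, -3.1]
finger_gap: 0.0242
gripper_force: 118.7
```

>>> servo_tool([
  [[0,0,0.015,0,0],[0,0,0.04,0,0],[0,0,0.065,0,0],[0,0,0.09,0,0],[0,0,0.105,0,0],[0,0,0.11,0,0],[0,0,0.11,0,0],[0,0,0.11,0,0]],
])

```text
clock: 31.38
eef_pos: [0.4214, -0.1108, 0.1946]
ee_rot: [0.001, -0.069, 0.998, -0.0]
ft_force: [0.2, 0.6, -4.2]
finger_gap: 0.0244
gripper_force: 118.8
```

```bash
python3 lev.py
python3 - <<'E'
from h import *
grab("wrist")
ax=np.array([np.cos(np.radians(7.8)),np.sin(np.radians(7.8))]); c=np.array([.546,-.0938]); vv,uu=np.mgrid[:420,:560]
for n in ("wrist","side","scene"):
    f=load(n); P=cloud(f,np.c_[uu.ravel(),vv.ravel()]).reshape(420,560,3); hsv=cv2.cvtColor(f["color"],cv2.COLOR_RGB2HSV)
    a=(P[...,:2]-c)@ax; b=(P[...,:2]-c)@[-ax[1],ax[0]]; z=P[...,2]
    blue=(hsv[...,0]>95)&(hsv[...,0]<125)&(hsv[...,1]>110)
    q=(f["z_map"]>0)
    bar=q&~blue&(abs(b)<.03)&(abs(a)<.2)&(z>.1)&(z<.14)&(hsv[...,1]<70)
    if bar.sum()>20: print(n,"bar b",np.percentile(b[bar],[3,50,97]).round(4),"a",np.sort(a[bar])[[3,-4]].round(4),"z",np.median(z[bar]).round(4))
    ja=q&blue&(abs(b)<.04)&(z<.1)&(z>.02)
    for s in (-1,1):
        k=ja&(a*s>.06)&(a*s<.17)
        if k.sum()>8: print("  jaw",s,"a",np.percentile(a[k],[3,97]).round(4),"b",np.percentile(b[k],[3,97]).round(4),"z",np.percentile(z[k],[2,98]).round(4))
    for s in (-1,1):
        k=q&~blue&(hsv[...,0]<20)&(hsv[...,2]<150)&(abs(b-s*.065)<.025)&(z>.079)&(z<.092)&(abs(a)<.12)
        if k.sum()>50: r=cv2.minAreaRect(np.c_[a[k],b[k]].astype(np.float32)); print("  caul",s,np.round(r[0],4),np.round(r[1],4),round(r[2],1),np.median(z[k]).round(4))
    pt=q&(z>.054)&(z<.066)&(abs(b)<.045)&(abs(a)<.1)&(hsv[...,1]>40)&~blue
    if pt.sum()>50: print("  panel a",np.percentile(a[pt],[1,99]).round(4))
A=load("side")["color"][120:270,190:390]; B=load("scene")["color"][170:320,200:400]
cv2.imwrite("pics/s4.png",cv2.cvtColor(np.hstack([cv2.resize(A,(400,300)),cv2.resize(B,(400,300))]),cv2.COLOR_RGB2BGR))
E
```

```text
scene bar n 127 pitch deg -0.01 z@0.135 0.1257 yaw err -0.13 lat@.135 -0.0003
  head a [0.2437 0.2667] b [-0.0087  0.0084] z [0.1297 0.1392] 47
side bar n 317 pitch deg -0.31 z@0.135 0.1177 yaw err -0.25 lat@.135 0.0034
  head a [0.2349 0.2585] b [-0.0054  0.0142] z [0.047  0.1364] 176
wrist bar b [-0.0122  0.0002  0.0116] a [-0.1938 -0.009 ] z 0.1267
  caul -1 [-0.0637 -0.0647] [0.025  0.0573] 89.6 0.0855
  caul 1 [-0.0632  0.0649] [0.0256 0.0576] 90.0 0.0856
  panel a [-0.0751  0.0587]
side bar b [-0.0025  0.0044  0.0094] a [-0.194   0.1354] z 0.1193
  jaw -1 a [-0.1554 -0.1116] b [0.0081 0.0186] z [0.0479 0.0992]
  jaw 1 a [0.109  0.1318] b [-0.0007  0.0147] z [0.0449 0.0981]
  caul -1 [-0.0008 -0.0636] [0.1739 0.0333] 0.7 0.0841
  caul 1 [-0.0029  0.0678] [0.0331 0.1804] 89.5 0.0837
  panel a [-0.0756  0.0721]
scene bar b [-0.0152 -0.      0.0147] a [-0.1364  0.1403] z 0.1255
  caul -1 [ 0.0019 -0.0635] [0.1789 0.0227] 0.4 0.0846
  caul 1 [0.0003 0.0648] [0.1808 0.024 ] 0.1 0.085
  panel a [-0.0732  0.0762]
```

View pics/s4.png

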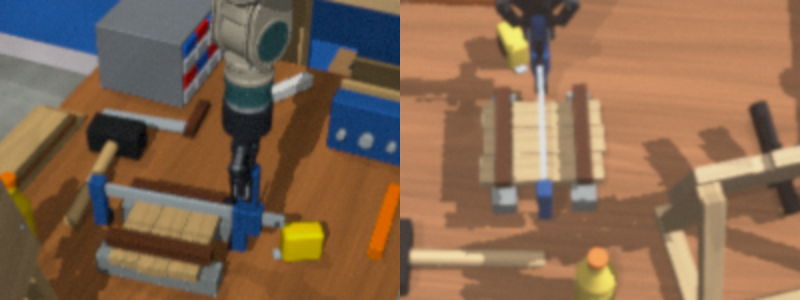

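The crop shows the clamp level between the two cauls and parallel to them, with one jaw outside each panel side. It is centred to within about 1 mm, with the pads at board-edge height. I let it settle, then hand in.

>>> servo_tool([
  [[0,0,0.001,0,0],[0,0,0.001,0,0],[0,0,0.001,0,0],[0,0,0.001,0,0]],
])

```text
clock: 32.02
eef_pos: [0.4208, -0.1105, 0.1934]
ee_rot: [-0.0, -0.069, 0.998, 0.0]
ft_force: [-0.2, 0.2, -5.0]
finger_gap: 0.0246
gripper_force: 118.8
```

```bash
python3 -c "
from h import *
go(env.get_state()['eef_pos']); print(env.close_job())"
```

```text
go [0. 0. 0.] turn 0 | now [ 0.4208 -0.1105  0.1934] yaw -172.11 F [-0.2  0.2 -5. ] gap 0.0246 grip 118.8 q6 -0.54 t 32.025
the job is handed in; nothing more can be done
None
```

I handed the job in at 32 s: both cauls lie over their bearers, and the blue clamp is held level across the middle of the panel, jaws down, with one pad outside each side at board-edge height. To level it I let it pivot in the grip onto the bare bench before lifting it back over the panel.

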